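# Set the spindle screw and lock it

### The job

Turn the brass wing screw on the watchmaker's spindle fixture clockwise until you feel it bottom, without forcing it, then back it off an eighth of a turn. Then swing the black-knobbed lock lever clockwise fully home, let go, and leave the tray, jar and ring where they are.

Things in the scene. Friction and masses are not known exactly. Their poses are not given: they have to be found in the camera images.
- fixture: blue-grey iron fixture fixed to the bench: base plate 120 (x) x 200 (y) x 18 mm, origin at the centre of its underside, z up. A round spindle housing, 54 mm across, its top 75 mm above the bench, stands at local (0, +50 mm); 8 white marks on its top stand an eighth of a turn apart. A lock boss stands at local (0, -50 mm), its top 34 mm above the bench.
- wing (a point): grip point of the brass wing screw, on its vertical axis at fixture-local (0, +50, 103 mm). The wing is an upright flat bar 40 mm long (this point's x axis), 10 mm thick (its y axis), its flat sides reaching from 8 to 42 mm above the housing top, with a red dot on the top of its +x end. The point turns with the screw.
- wing_screw (a joint): turn of the screw in rad, growing clockwise from above (tightening), drag 0.025 N m; it stays at its height. 0.4 to 1.25 rad from its start, differing each time and only to be felt, its hidden pin (wing_screw_c0) meets a sprung stop (stop_dog_c0), both at 17 mm radius: torque jumps by about 0.16 N m, then climbs 1 N m per rad, springing back when let go. Above about 0.5 N m it is forced.
- lock_lever (a joint): swing of the lock lever in rad, growing clockwise seen from above: 0 = unlocked, 1.2 = fully home against its stop. At 0 the arm points along the fixture's -y, at 1.2 it has nearly reached -x. Stays where it is left; drag about 0.05 N m.
- lock_knob (a point): centre of the top of the lock lever's upright round black knob, 16 mm across, whose sides are free from 41 to 72 mm above the bench. The knob stands 52 mm from the lever's vertical axis, which is at fixture-local (0, -50 mm).
- parts_tray: bystander: loose grey divided tray, 90 x 170 x 22 mm, origin under its centre
- oil_jar: bystander: loose small glass jar with a steel cap, 38 mm across, 45 mm tall, origin under its centre
- case_ring: bystander: loose steel watch-case ring lying flat, 42 mm across, 9 mm high, origin under its centre
Not all that is in view belongs to the job. There is more than one size of the fixture; the one meant has the size given above.

How it is judged:
On the way, in this order (a step that is already met when the one before it is completed fails the run):
1. the wing screw is turned clockwise until it bottoms on its stop (contact force between wing_screw_c0 and stop_dog_c0 above 5 N), for 0.2 s.
2. it is backed off an eighth of a turn (45 degrees, within 17) from the stop (distance between wing_screw_c0 and stop_dog_c0 between 0.01576 and 0.02387 m and value of joint lock_lever below 0.6 rad), for 0.2 s.
3. the lock lever is then swung fully home (value of joint lock_lever above 1.05 rad), for 0.2 s.
At the end, for the whole second after the job is handed in: The wing screw rests an eighth of a turn (45 degrees, within 17) short of where it first meets its stop, and the lock lever rests fully home (at least 1.05 of its 1.2 rad), both still (distance between wing_screw_c0 and stop_dog_c0 between 0.01576 and 0.02387 m and value of joint lock_lever above 1.05 rad and velocity of joint wing_screw between -0.05 and 0.05 rad/s and velocity of joint lock_lever between -0.05 and 0.05 rad/s); the robot touches nothing.
It fails at once if the wing screw is forced against its stop (more than about 0.5 N m) (contact force between wing_screw_c0 and stop_dog_c0 above 32 N).
It fails at once if the tray is moved more than 15 mm (distance of parts_tray from where it was at the start of the episode above 0.015 m).
It fails at once if the jar is moved more than 15 mm (distance of oil_jar from where it was at the start of the episode above 0.015 m).
It fails at once if the ring is moved more than 15 mm (distance of case_ring from where it was at the start of the episode above 0.015 m).
It also fails if it takes over 66 s, if anything falls off the work surface, if the arm or the gripper's body presses on something with over 40 N, if the wrist force passes 120 N, or if a joint passes its speed limit or range.

### The arm

A 6-joint arm with a two-finger parallel gripper is mounted at the origin on the work surface. World frame = base frame: x ahead of the robot, y to its left, z up, the work surface at z = 0. Lengths are in m, angles in rad, forces in N, time in s.
With the tool pointing down it reaches from about 0.325 to 0.775 m from the base axis. Payload 9.3 kg.
Tool frame: the origin (TCP) lies at the centre of the arm's flange, where the gripper is bolted on; the fingertips stand 173 mm ahead of it and the grasp point (between the pads) lies 155 mm ahead of it; y points along the fingers, z is the direction in which the jaws open and shut, and the axes are right-handed (so a half turn about y gives the same grasp; the last joint's range is limited). The gripper opens to 85 mm and grips with 20 to 120 N. Pads are 22 mm wide; open, the fingers measure 114 mm over their backs; the gripper's body (76 mm by 85 mm) begins 54 mm behind the grasp point. The pads swing forward as they close: fully open they stand 13 mm farther back than shut.
Start: joints at [1.018, 0.259, 0.021, 1.334, 0, 1.418], TCP at [0.214, 0.507, 0.405] pointing down, gripper open.
Joint ranges: [-3.04, 3.04], [-0.91, 1.82], [-1.04, 1.36], [-1.92, 1.95], [-1.52, 1.45], [-3.14, 3.14]. Speed limits (rad/s): [2.22, 2.22, 2.79, 3.14, 3.14, 3.14].

### API

Orientations are given as a rotation vector (axis times angle).
In Python, from bench import ctrl gives the robot as it stands.
- The arm moves only by the shell command python3 -m inch 'ROWS' [FORCE]. ROWS is JSON, a list of rows, each a list of 5 numbers: the gripper's target within -1 to 1 (fully open at 1, half-way at 0, shut at -1), then the shift along the world's x, y, z in m, then the turn about the world's z in degrees. In form: [[claw, x, y, z, spin], ...]. A call has 1 to 5 rows; each row shifts and turns the commanded pose from where the row before left it; what a row does not reach is not made up. A row lasts 1/10 s, in which the tool goes at most 50 mm and 8.59 degrees, less where a joint would pass 70% of its speed; a pose out of reach is approached as far as the arm can. A call is refused whole if a number of a shift passes 0.05 or a number of a turn 8.59, either way. A call with a gripper value outside its range is refused whole. The fingers move at their own pace and stop on an object; FORCE is the grip in N (left out, the last holds). Time passes only in rows, so rows that do not move let the fingers close. It gives the time, the measured TCP pose, the force and the opening at its end, in the units of the state.
- ctrl.observe(): the state, without advancing time (a new reading comes with each control period).
- ctrl.get_image(name): name is "side" or "top" or "wrist"; returns the picture (420x560x3 uint8, blue, green, red); there is no depth.
- ctrl.get_calibration(name): a dict with "fx", "fy", "cx", "cy" (pixels), "rvec" (rotation vector, rad) and "tvec" (3), from world to camera coordinates, as OpenCV has them; the wrist camera has in their place "mount" (4x4, takes a point from camera to tool coordinates, whose origin is the TCP and whose axes are the tool frame's). Camera axes: x right, y down, z forward; pixel columns grow to the right and rows downward; lengths in m; the calibration is good to about 2 mm. A picture is of the moment at which its call begins: read the wrist's pose just before it. get_calibration takes no time and is no camera call.
- ctrl.job_done(): hands the job in, once; it reports no verdict.
The state is a dict: "time": time; "joint_pos": joint angles; "joint_velocities": joint speeds; "tau": joint torques, N m; "position": TCP position; "orientation": TCP orientation; "wrist_force": force on the tool from outside, world axes, zero at the start; "ft_torque": the same for the moment, N m; "finger_gap": finger opening in m.
Only numpy, scipy, OpenCV 4.12 (cv2) and the standard library are available. Lean on these libraries where they do the work, as an engineer would, in place of code of your own. Each camera call takes 0.05 s, during which the arm holds its last target.

## Working session

There is one attempt and no reset: what is moved stays moved. The work goes in short steps, Python scripts to look and compute and a shell command to move; the robot and the scene stay as the last step left them, time stands still between calls to the robot, and variables do not carry over. Pictures are saved under pics/ and viewed, and the job is handed in when it is done.

```bash
ls; mkdir -p pics
python3 - <<'E'
from bench import ctrl
import cv2
print(ctrl.observe())
for n in ["side","top","wrist"]:
    cv2.imwrite(f"pics/{n}0.png",ctrl.get_image(n)); print(n,ctrl.get_calibration(n))
E
```

```text
pics
{'time': 0.0, 'joint_pos': array([1.01837470e+00, 2.59164829e-01, 2.07886985e-02, 1.33365353e+00,
       1.92240540e-05, 1.41821570e+00]), 'joint_velocities': array([-1.53534603e-03, -9.60979896e-04, -1.82095648e-03, -1.61513386e-03,
        1.87858679e-03, -6.96119752e-05]), 'tau': array([ 7.12957208e-04, -5.55640376e+01,  3.44535470e+01,  1.34765462e-02,
       -1.83351963e-04,  1.61443057e-05]), 'position': array([0.21407019, 0.50658566, 0.40409148]), 'orientation': array([-1.54909776,  0.31405583, -0.31335471]), 'wrist_force': array([ 0.05701978, -0.11097806, -0.68084959]), 'ft_torque': array([-0.02573699,  0.02341273,  0.03046126]), 'finger_gap': 0.08519954908848723}
side {'fx': 397.2207427457189, 'fy': 397.2207427457189, 'cx': 279.52567208966525, 'cy': 214.0330982497428, 'rvec': array([ 2.10475221, -0.24456525,  0.1439204 ]), 'tvec': array([-0.55251077,  0.15543205,  0.59318746])}
top {'fx': 525.5529862875694, 'fy': 525.5529862875694, 'cx': 279.6535319358077, 'cy': 210.1533985462966, 'rvec': array([ 2.14767567, -2.17383281,  0.12910056]), 'tvec': array([0.06562726, 0.58025407, 0.94054734])}
wrist {'fx': 331.618173094605, 'fy': 331.618173094605, 'cx': 276.47178585906363, 'cy': 210.35397833533253, 'mount': array([[ 5.03034964e-04,  9.51840452e-01,  3.06593381e-01,
        -7.81812859e-02],
       [ 1.28998898e-04, -3.06593479e-01,  9.51840544e-01,
         3.13410135e-02],
       [ 9.99999865e-01, -4.39258866e-04, -2.77013609e-04,
        -8.43391739e-05],
       [ 0.00000000e+00,  0.00000000e+00,  0.00000000e+00,
         1.00000000e+00]])}
```

View pics/side0.png

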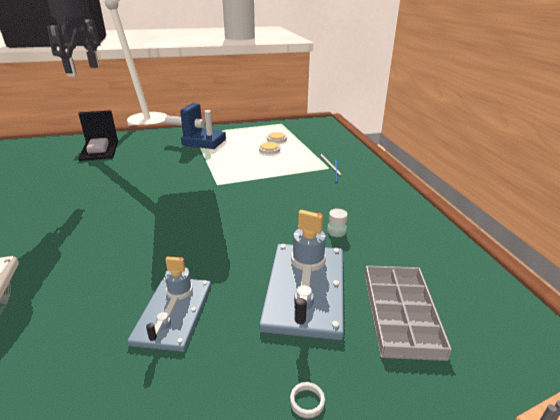

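View pics/top0.png

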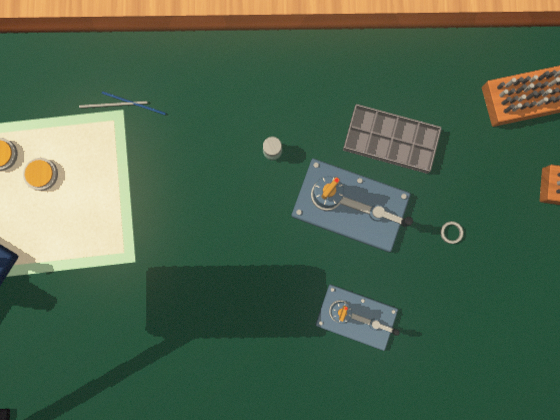

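View pics/wrist0.png

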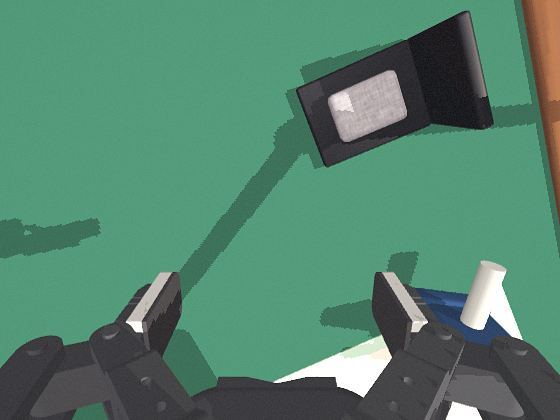

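The side and top pictures show two fixtures: the larger at top-view (350,205), the smaller at (358,318). I'll measure which one is 200 mm long and fit its pose.

```bash
cat > h.py <<'E'
import numpy as np, cv2
from bench import ctrl
def unproj(n,uv,z):
    c=ctrl.get_calibration(n); R=cv2.Rodrigues(c['rvec'])[0]; t=c['tvec']
    d=R.T@np.array([(uv[0]-c['cx'])/c['fx'],(uv[1]-c['cy'])/c['fy'],1]); o=-R.T@t
    return o+d*(z-o[2])/d[2]
def proj(n,P):
    c=ctrl.get_calibration(n); K=np.array([[c['fx'],0,c['cx']],[0,c['fy'],c['cy']],[0,0,1]])
    return cv2.projectPoints(np.array(P,float).reshape(-1,3),c['rvec'],c['tvec'],K,None)[0].reshape(-1,2)
def wristpose():
    s=ctrl.observe(); T=np.eye(4); T[:3,:3]=cv2.Rodrigues(s['orientation'])[0]; T[:3,3]=s['position']
    return T@ctrl.get_calibration('wrist')['mount']
def unproj_w(W,uv,z):
    c=ctrl.get_calibration('wrist'); d=W[:3,:3]@np.array([(uv[0]-c['cx'])/c['fx'],(uv[1]-c['cy'])/c['fy'],1]); o=W[:3,3]
    return o+d*(z-o[2])/d[2]
E
python3 - <<'E'
import cv2
im=cv2.imread('pics/top0.png')
cv2.imwrite('pics/top0z.png',cv2.resize(im[150:260,280:420],None,fx=5,fy=5,interpolation=cv2.INTER_CUBIC))
im=cv2.imread('pics/side0.png')
cv2.imwrite('pics/side0z.png',cv2.resize(im[200:345,255:360],None,fx=4,fy=4,interpolation=cv2.INTER_CUBIC))
E
```

```text
(no output)
```

View pics/top0z.png

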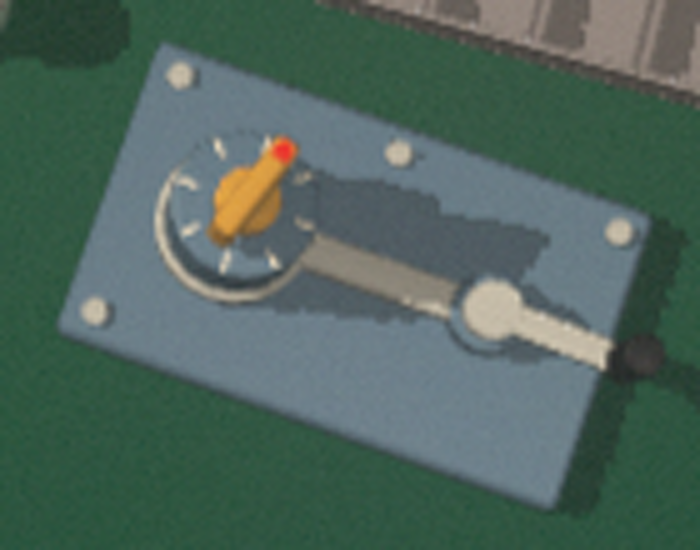

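View pics/side0z.png

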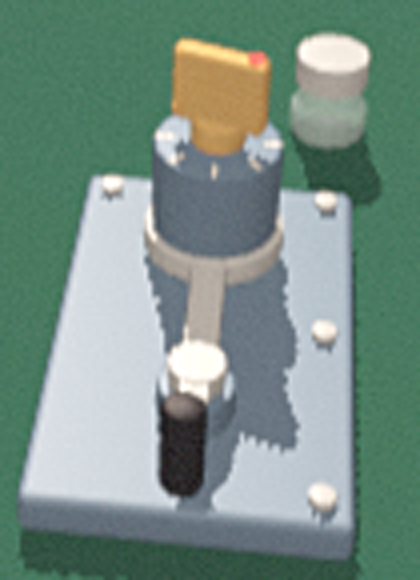

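Run:
```python
from h import *
f=lambda X:((X[0]+.5)/5-.5+280,(X[1]+.5)/5-.5+150)
C=[unproj('top',f(p),.018) for p in [(165,45),(648,215),(553,508),(60,330)]]
C=np.array(C)[:,:2]; print(C)
print([np.linalg.norm(C[i]-C[i-1]) for i in range(4)])
c=C.mean(0); 
ya=(C[0]+C[3]-C[1]-C[2]);th=np.arctan2(-ya[0],ya[1]); print(c,'yaw',np.degrees(th))
R=np.array([[np.cos(th),-np.sin(th)],[np.sin(th),np.cos(th)]])
w=c+R@[0,.05]; b=c+R@[0,-.05]; print('wing',w,'boss',b)
red=unproj('top',f((284,151)),.117)[:2]; tail=unproj('top',f((221,238)),.117)[:2]
print('red',red,'tail',tail,'mid',(red+tail)/2,'len',np.linalg.norm(red-tail),np.degrees(np.arctan2(*(red-tail)[::-1])),'wing from axis',np.degrees(np.arctan2(*(red-w)[::-1])))
k=unproj('top',f((645,356)),.072)[:2]; print('knob',k,np.linalg.norm(k-b),'pred',c+R@[0,-.102])
for n,uv in [('side',(310,225))]: print(proj('side',[[*w,.117],[*k,.072],[*red,.117]]))
for nm,uv,z in [('tray',(392,138),.022),('jar',(272,146),.045),('ring',(452,233),.009)]: print(nm,unproj('top',uv,z)[:2])
s=ctrl.observe();print(cv2.Rodrigues(s['orientation'])[0])
```

```text
[[ 0.68128589 -0.00551259]
 [ 0.61346864 -0.18719112]
 [ 0.50319772 -0.14710999]
 [ 0.57234964  0.03618898]]
[np.float64(0.11664530716663683), np.float64(0.19392335531086957), np.float64(0.11732934013384988), np.float64(0.1959094107384427)]
[ 0.59257547 -0.07590618] yaw -20.570164749927592
wing [ 0.61014318 -0.02909405] boss [ 0.57500776 -0.12271831]
red [ 0.62222826 -0.03884426] tail [ 0.59246773 -0.01665583] mid [ 0.60734799 -0.02775005] len 0.0371216288205687 -36.70694957351727 wing from axis -38.89651533706525
knob [ 0.55468771 -0.17046232] 0.05188829279674472 pred [ 0.55673735 -0.17140293]
[[309.93510781 213.43084902]
 [299.86134948 301.27537846]
 [319.11970738 215.66093824]]
tray [ 0.71866695 -0.15768132]
jar [0.70018827 0.07140652]
ring [ 0.53650432 -0.26732661]
[[ 9.21157835e-01 -4.89630497e-04  3.89188904e-01]
 [-3.89189193e-01 -8.42939442e-04  9.21157458e-01]
 [-1.22964105e-04 -9.99999525e-01 -9.67039170e-04]]
```

The larger fixture is the right one: its plate measures about 117 x 195 mm with yaw -20.6°. The wing axis is near (0.608,-0.028) with the wing heading about -38°, and the knob is near (0.555,-0.171). I'll move above the wing.

```bash
python3 -m inch '[[1,0.026,-0.036,0,-1],[1,0.026,-0.036,0,-1],[1,0.026,-0.036,0,-1],[1,0.026,-0.036,0,-1],[1,0.026,-0.036,0,-1]]' 60
python3 -m inch '[[1,0.026,-0.036,0,-1],[1,0.026,-0.036,0,-1],[1,0.026,-0.036,0,-1],[1,0.026,-0.036,0,-1],[1,0.026,-0.036,0,-1]]'
python3 -m inch '[[1,0.026,-0.036,0,-1],[1,0.026,-0.036,0,-1],[1,0.026,-0.036,0,-1],[1,0.026,-0.03,0,-1],[1,0.026,-0.03,0,-1]]'
python3 -m inch '[[1,0,0,0,0],[1,0,0,0,0],[1,0,0,0,0]]'
python3 - <<'E'
from h import *
W=wristpose(); np.save('W1.npy',W); im=ctrl.get_image('wrist'); cv2.imwrite('pics/w1.png',im)
s=ctrl.observe(); print(s['position'],s['time'],s['joint_pos']); print(cv2.Rodrigues(s['orientation'])[0])
E
```

```text
time: 0.65
position: [0.3446, 0.3251, 0.4046]
orientation: [-1.537, 0.382, -0.382]
wrist_force: [0.5, 0.8, 0.0]
finger_gap: 0.0855
time: 1.15
position: [0.4748, 0.1449, 0.4047]
orientation: [-1.523, 0.451, -0.451]
wrist_force: [1.0, 1.0, 1.0]
finger_gap: 0.0852
time: 1.65
position: [0.6049, -0.0231, 0.4044]
orientation: [-1.508, 0.519, -0.519]
wrist_force: [-0.3, 0.4, 0.0]
finger_gap: 0.0853
time: 1.95
position: [0.6036, -0.0209, 0.4045]
orientation: [-1.508, 0.518, -0.517]
wrist_force: [-0.1, 0.4, 0.5]
finger_gap: 0.0851
[ 0.60347864 -0.02055569  0.40487483] 2.0 [-1.72976256e-01  3.52016820e-01  1.56918813e-01  1.37586113e+00
  1.54638315e-04  4.87645642e-01]
[[ 7.89610760e-01 -1.33762868e-04  6.13608042e-01]
 [-6.13608019e-01  1.80352324e-04  7.89610769e-01]
 [-2.16286238e-04 -9.99999975e-01  6.03301676e-05]]
```

View pics/w1.png

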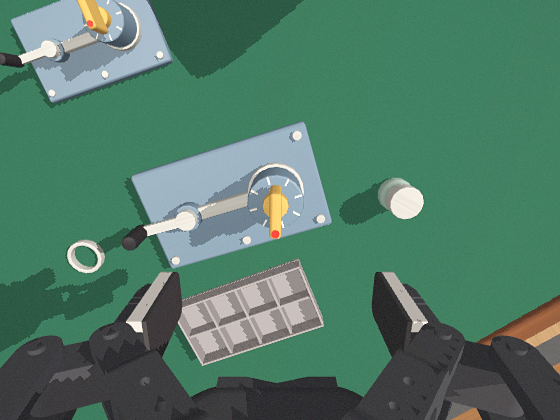

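The wrist view shows the wing nearly vertical in the image, with its red end at (275,234). The housing is centred near (276,200) and the jar is clear at (402,200).

Run:
```python
from h import *
im=cv2.imread('pics/w1.png'); z=cv2.resize(im[150:265,215:340],None,fx=5,fy=5,interpolation=cv2.INTER_CUBIC); cv2.imwrite('pics/w1z.png',z)
W=np.load('W1.npy'); print(W[:3,3])
```

```text
[0.54193702 0.02719251 0.37324861]
```

View pics/w1z.png

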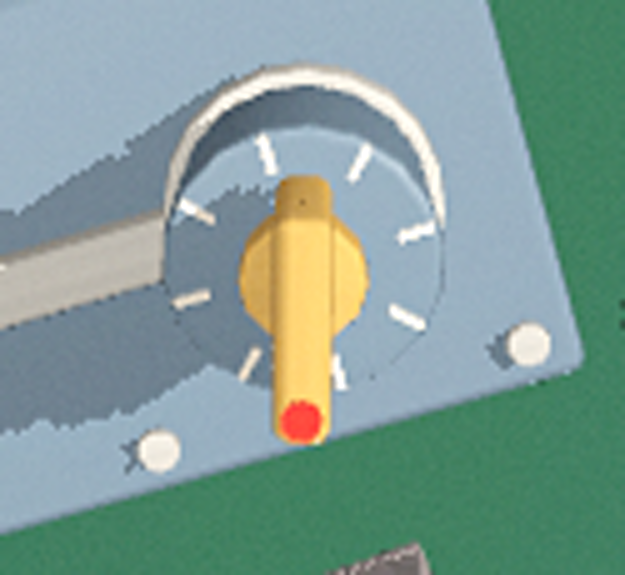

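Run:
```python
from h import *
W=np.load('W1.npy')
f=lambda X:((X[0]+.5)/5-.5+215,(X[1]+.5)/5-.5+150)
a=unproj_w(W,f((302,217)),.117);b=unproj_w(W,f((302,443)),.117)
print(a,b,(a+b)/2,np.linalg.norm(a-b))
h=unproj_w(W,f((304,263)),.075);print('housing centre',h)
k=unproj_w(W,(131,237),.072);print('knob',k)
```

```text
[ 0.59463229 -0.01546526  0.117     ] [ 0.62532806 -0.03943617  0.117     ] [ 0.60998018 -0.02745072  0.117     ] 0.03894656126263953
housing centre [ 0.61051972 -0.02764339  0.075     ]
knob [ 0.55231743 -0.16167135  0.072     ]
```

```bash
python3 -m inch '[[1,0.006,-0.0065,0,0],[1,0,0,-0.04,0],[1,0,0,-0.04,0],[1,0,0,-0.03,0],[1,0,0,0,0]]'
python3 -m inch '[[1,0,0,-0.02,0],[1,0,0,-0.016,0],[1,0,0,0,0],[1,0,0,0,0]]'
python3 - <<'E'
from h import *
W=wristpose(); im=ctrl.get_image('wrist'); cv2.imwrite('pics/w2.png',im)
s=ctrl.observe(); print(s['position'],s['time'],s['wrist_force'],s['ft_torque'])
E
```

```text
time: 2.5
position: [0.6091, -0.0274, 0.2911]
orientation: [-1.509, 0.522, -0.512]
wrist_force: [-0.9, -0.6, 0.3]
finger_gap: 0.0853
time: 2.9
position: [0.6105, -0.0278, 0.2604]
orientation: [-1.508, 0.516, -0.519]
wrist_force: [1.0, 0.4, 0.8]
finger_gap: 0.0854
[ 0.61060071 -0.02785463  0.26063427] 2.95 [-0.02889467 -0.48951338  0.07458423] [ 0.01236384 -0.02776324 -0.01607315]
```

View pics/w2.png

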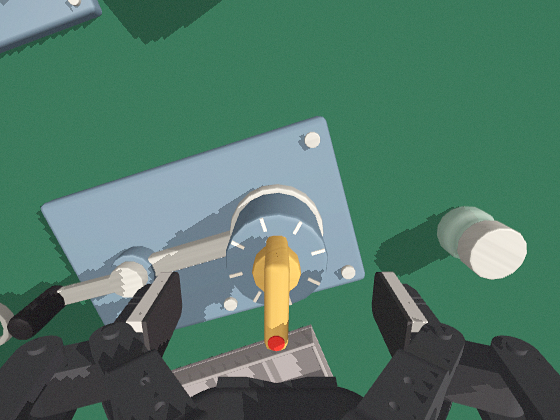

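The wing (column 277) is centred between the pads, so I'll close.

```bash
python3 -m inch '[[-1,0,0,-0.002,0],[-1,0,0,0,0],[-1,0,0,0,0],[-1,0,0,0,0],[-1,0,0,0,0]]' 50
python3 -m inch '[[-1,0,0,0,0],[-1,0,0,0,0],[-1,0,0,0,0],[-1,0,0,0,0],[-1,0,0,0,0]]'
cat > st.py <<'E'
from h import *
s=ctrl.observe(); R=cv2.Rodrigues(s['orientation'])[0]
print('t',s['time'],'p',s['position'].round(4),'F',s['wrist_force'].round(2),'M',s['ft_torque'].round(3),'gap',round(s['finger_gap'],4),'head',round(np.degrees(np.arctan2(R[1,0],R[0,0])),2),'j6tau',s['tau'][5].round(3))
E
python3 st.py
```

```text
time: 3.45
position: [0.6102, -0.0277, 0.2572]
orientation: [-1.507, 0.517, -0.518]
wrist_force: [-0.5, 0.8, 3.7]
finger_gap: 0.0198
time: 3.95
position: [0.6102, -0.0278, 0.2572]
orientation: [-1.508, 0.517, -0.518]
wrist_force: [-0.9, 2.2, 5.5]
finger_gap: 0.0196
t 3.95 p [ 0.6102 -0.0278  0.2572] F [-0.93  2.2   5.53] M [ 0.4    0.065 -0.001] gap 0.0196 head -37.9 j6tau -0.013
```

Run:
```python
from h import *
im=ctrl.get_image('wrist'); cv2.imwrite('pics/w3.png',cv2.resize(im[180:400,150:400],None,fx=3,fy=3)[:600,:750])
im=ctrl.get_image('side'); cv2.imwrite('pics/s3.png',cv2.resize(im[90:290,230:380],None,fx=3,fy=3,interpolation=cv2.INTER_CUBIC))
```

```text
(no output)
```

View pics/w3.png

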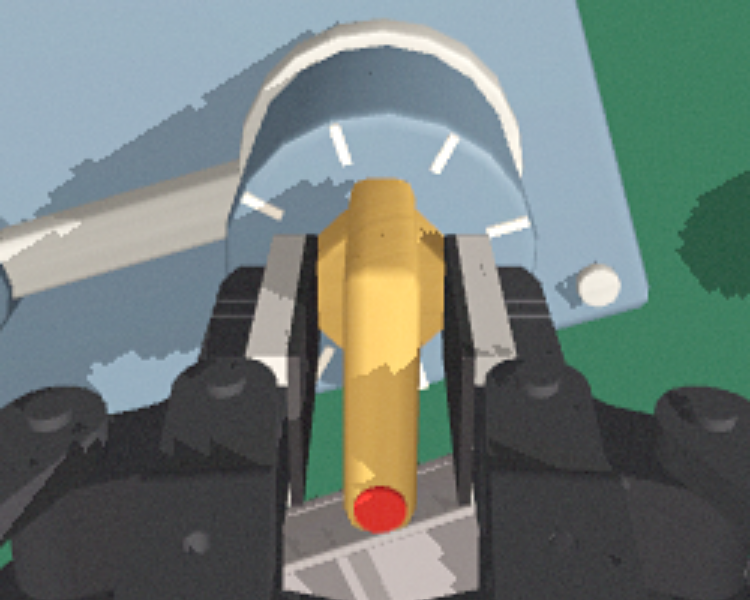

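View pics/s3.png

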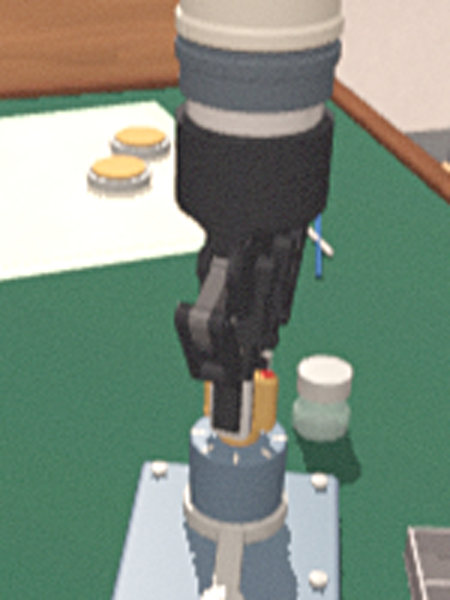

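The pads have clamped the round hub (gap 19.6 mm) below the wing flats. I'll open, go up 9 mm and close again.

```bash
python3 -m inch '[[0,0,0,0,0],[0,0,0,0,0],[0,0,0,0.009,0],[0,0,0,0,0],[-1,0,0,0,0]]' 50
python3 -m inch '[[-1,0,0,0,0],[-1,0,0,0,0],[-1,0,0,0,0],[-1,0,0,0,0],[-1,0,0,0,0]]'
python3 st.py
```

```text
time: 4.55
position: [0.6102, -0.0279, 0.2661]
orientation: [-1.508, 0.517, -0.519]
wrist_force: [-0.6, 0.7, -0.5]
finger_gap: 0.0294
time: 5.05
position: [0.6101, -0.0277, 0.2658]
orientation: [-1.508, 0.518, -0.518]
wrist_force: [0.4, 2.5, 2.1]
finger_gap: 0.0092
t 5.05 p [ 0.6101 -0.0277  0.2658] F [0.41 2.51 2.11] M [ 0.482 -0.143  0.025] gap 0.0092 head -37.89 j6tau 0.017
```

The gap is now 9 mm, so the pads are on the flats. I'll turn clockwise, 16° first since the stop is at least 23° away.

```bash
python3 -m inch '[[-1,0,0,0,-4],[-1,0,0,0,-4],[-1,0,0,0,-4],[-1,0,0,0,-4],[-1,0,0,0,0]]'
python3 st.py
python3 -m inch '[[-1,0,0,0,-2],[-1,0,0,0,-2],[-1,0,0,0,0]]'
python3 st.py
```

```text
time: 5.55
position: [0.6102, -0.0277, 0.2658]
orientation: [-1.442, 0.734, -0.735]
wrist_force: [1.9, 3.1, 2.3]
finger_gap: 0.009
t 5.55 p [ 0.6102 -0.0277  0.2658] F [1.91 3.14 2.34] M [ 0.661 -0.276 -0.016] gap 0.009 head -53.95 j6tau 0.983
time: 5.85
position: [0.6102, -0.0277, 0.2658]
orientation: [-1.423, 0.786, -0.786]
wrist_force: [1.5, 4.0, 2.3]
finger_gap: 0.0089
t 5.85 p [ 0.6102 -0.0277  0.2658] F [1.53 4.   2.34] M [ 0.856 -0.297 -0.016] gap 0.0089 head -57.82 j6tau 0.471
```

```bash
python3 -m inch '[[-1,0,0,0,-3],[-1,0,0,0,0]]' >/dev/null; python3 st.py
python3 -m inch '[[-1,0,0,0,-3],[-1,0,0,0,0]]'>/dev/null; python3 st.py
python3 -m inch '[[-1,0,0,0,-3],[-1,0,0,0,0]]'>/dev/null; python3 st.py
```

```text
t 6.05 p [ 0.6102 -0.0277  0.2658] F [2.59 4.62 1.44] M [ 0.972 -0.41  -0.031] gap 0.0091 head -60.82 j6tau 0.646
t 6.25 p [ 0.6102 -0.0277  0.2658] F [2.54 4.6  2.51] M [ 0.949 -0.476  0.006] gap 0.009 head -63.81 j6tau 0.579
t 6.45 p [ 0.6102 -0.0277  0.2657] F [2.49 3.96 3.15] M [ 1.031 -0.436  0.006] gap 0.0091 head -66.81 j6tau 0.578
```

```bash
for_=1; python3 -m inch '[[-1,0,0,0,-3],[-1,0,0,0,0]]' >/dev/null; python3 st.py
python3 -m inch '[[-1,0,0,0,-3],[-1,0,0,0,0]]'>/dev/null; python3 st.py
```

```text
t 6.65 p [ 0.6102 -0.0277  0.2658] F [2.76 4.79 2.63] M [ 1.017 -0.463 -0.012] gap 0.0088 head -69.81 j6tau 0.578
t 6.85 p [ 0.6103 -0.0277  0.2658] F [1.56 4.7  2.97] M [ 0.984 -0.494  0.008] gap 0.0089 head -72.81 j6tau 0.598
```

```bash
python3 -m inch '[[-1,0,0,0,-3],[-1,0,0,0,0]]' >/dev/null; python3 st.py
python3 -m inch '[[-1,0,0,0,-3],[-1,0,0,0,0]]'>/dev/null; python3 st.py
```

```text
t 7.05 p [ 0.6103 -0.0277  0.2658] F [2.45 4.05 1.76] M [ 1.083 -0.536  0.078] gap 0.0089 head -75.8 j6tau 0.742
t 7.25 p [ 0.6103 -0.0277  0.2658] F [1.79 4.42 1.72] M [ 1.109 -0.558  0.194] gap 0.0089 head -78.79 j6tau 0.781
```

```bash
python3 -m inch '[[-1,0,0,0,-3],[-1,0,0,0,0]]' >/dev/null; python3 st.py
python3 -m inch '[[-1,0,0,0,-3],[-1,0,0,0,0]]'>/dev/null; python3 st.py
```

```text
t 7.45 p [ 0.6103 -0.0277  0.2658] F [2.85 3.21 2.98] M [ 1.073 -0.618  0.252] gap 0.009 head -81.79 j6tau 0.823
t 7.65 p [ 0.6103 -0.0277  0.2658] F [2.8  4.6  2.32] M [ 1.129 -0.581  0.207] gap 0.0089 head -84.79 j6tau 0.865
```

Torque about the screw axis jumped at heading about -75° and then climbed steadily, so the screw has bottomed at about 0.25-0.3 N m. The target heading is therefore about -30°. I'll back off.

```bash
python3 -m inch '[[-1,0,0,0,3],[-1,0,0,0,3],[-1,0,0,0,3],[-1,0,0,0,0]]' >/dev/null; python3 st.py
python3 -m inch '[[-1,0,0,0,5],[-1,0,0,0,5],[-1,0,0,0,5],[-1,0,0,0,5],[-1,0,0,0,5]]' >/dev/null; python3 st.py
python3 -m inch '[[-1,0,0,0,5],[-1,0,0,0,5],[-1,0,0,0,5],[-1,0,0,0,4],[-1,0,0,0,0]]' >/dev/null; python3 st.py
python3 -m inch '[[-1,0,0,0,0],[-1,0,0,0,0],[-1,0,0,0,0]]' >/dev/null; python3 st.py
```

```text
t 8.05 p [ 0.6103 -0.0277  0.2658] F [3.4  5.27 2.29] M [ 1.038 -0.495  0.207] gap 0.0093 head -75.6 j6tau -0.481
t 8.55 p [ 0.6102 -0.0277  0.2657] F [1.71 4.12 2.88] M [ 0.909 -0.363 -0.067] gap 0.0091 head -50.51 j6tau 1.41
t 9.05 p [ 0.6101 -0.0278  0.2658] F [1.48 4.46 3.21] M [ 0.915 -0.298  0.09 ] gap 0.0089 head -31.7 j6tau -1.012
t 9.35 p [ 0.6101 -0.0278  0.2657] F [1.87 4.73 2.94] M [ 1.064 -0.374 -0.04 ] gap 0.0091 head -31.93 j6tau 0.009
```

```bash
python3 -m inch '[[-1,0,0,0,1.5],[-1,0,0,0,0],[0.2,0,0,0,0],[0.2,0,0,0,0],[0.2,0,0,0,0]]' >/dev/null; python3 st.py
python3 -m inch '[[1,0,0,0.02,0],[1,0,0,0.03,0],[1,0,0,0.04,0],[1,0,0,0.04,0],[1,0,0,0,0]]' >/dev/null; python3 st.py
python3 - <<'E'
from h import *
W=wristpose(); np.save('W4.npy',W); im=ctrl.get_image('wrist'); cv2.imwrite('pics/w4.png',im)
E
```

```text
t 9.85 p [ 0.6099 -0.0282  0.2653] F [0.32 0.52 0.44] M [-0.005  0.026 -0.005] gap 0.0507 head -30.44 j6tau 0.004
t 10.35 p [ 0.6103 -0.0281  0.4012] F [ 0.7  -0.7  -0.13] M [0.016 0.008 0.029] gap 0.0852 head -30.43 j6tau -0.002
```

View pics/w4.png

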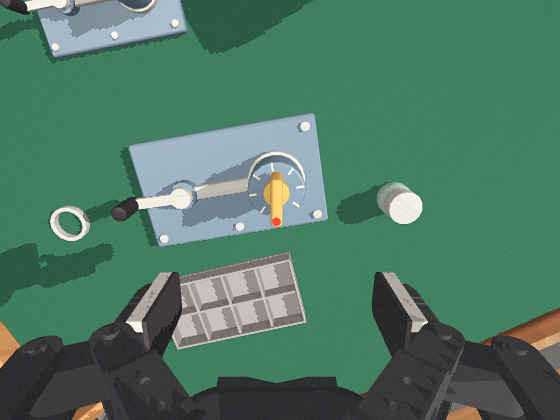

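The wing is vertical in the picture, red dot at (276,222), so it stayed at heading about -30.4° after release. Next I'll measure the knob, whose top is near (121,211).

Run:
```python
from h import *
W=np.load('W4.npy'); im=cv2.imread('pics/w4.png')
cv2.imwrite('pics/w4z.png',cv2.resize(im[170:250,100:200],None,fx=7,fy=7,interpolation=cv2.INTER_CUBIC))
b=np.array([.5750,-.1227]); 
c=ctrl.get_calibration('wrist')
def pw(P):
    q=np.linalg.inv(W)@[*P,1]; return q[0]/q[2]*c['fx']+c['cx'],q[1]/q[2]*c['fy']+c['cy']
h=unproj_w(W,(276,188),.075);print(h)
for P in [(.5555,-.171,.072),(.5555,-.171,.041),(.575,-.1227,.04)]: print(np.round(pw(P),1))
```

```text
[ 0.60869183 -0.0268937   0.075     ]
[116.5 215.1]
[130.1 205.3]
[179.4 197.9]
```

View pics/w4z.png

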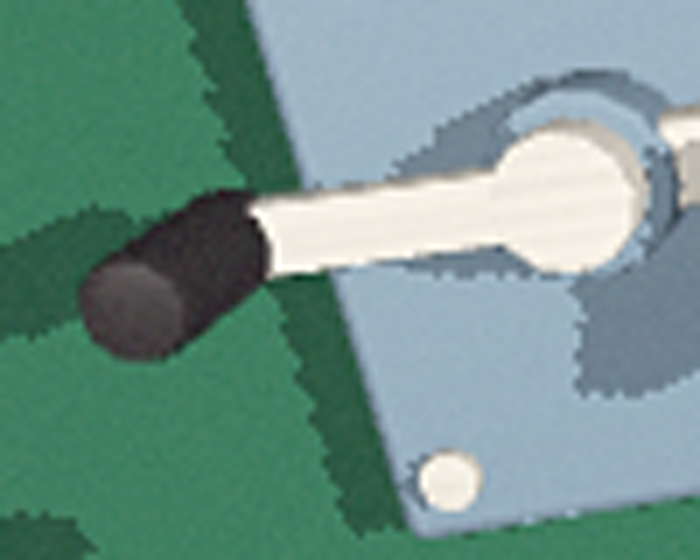

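```bash
python3 -m inch '[[1,-0.0045,-0.0118,0,8.3],[1,-0.0045,-0.0118,0,8.3],[1,-0.0045,-0.0118,0,8.3],[1,-0.0045,-0.0118,0,8.3],[1,-0.0045,-0.0118,0,8.3]]' >/dev/null
python3 -m inch '[[1,-0.0045,-0.0118,0,8.3],[1,-0.0045,-0.0118,0,8.3],[1,-0.0045,-0.0118,0,8.3],[1,-0.0045,-0.0118,0,8.3],[1,-0.0045,-0.0118,0,8.3]]' >/dev/null
python3 -m inch '[[1,-0.0045,-0.0118,0,8.3],[1,-0.0045,-0.0118,0,8.3],[1,0,0,-0.05,0],[1,0,0,-0.04,0],[1,0,0,0,0]]' >/dev/null
python3 -m inch '[[1,0,0,0,0]]' >/dev/null
python3 st.py
python3 - <<'E'
from h import *
W=wristpose(); np.save('W5.npy',W); im=ctrl.get_image('wrist'); cv2.imwrite('pics/w5.png',im)
E
```

```text
t 12.0 p [ 0.556  -0.1695  0.3055] F [1.1  0.47 1.69] M [-0.05   0.008 -0.026] gap 0.0856 head 69.18 j6tau -0.0
```

View pics/w5.png

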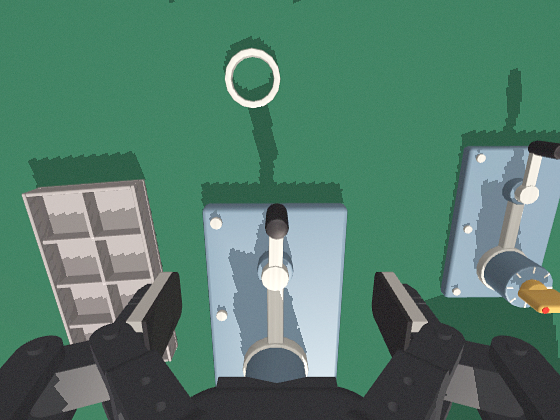

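The knob (top at (277,229)) is centred between the jaws. The ring (252,78), tray and small fixture are all clear of the descent.

```bash
python3 - <<'E'
from h import *
W=np.load('W5.npy'); print(unproj_w(W,(277,229.5),.072),unproj_w(W,(275,277),.041))
E
python3 -m inch '[[1,0,0,-0.04,0],[1,0,0,-0.03,0],[1,0,0,-0.012,0],[1,0,0,0,0]]'
python3 -m inch '[[-1,0,0,0,0],[-1,0,0,0,0],[-1,0,0,0,0],[-1,0,0,0,0],[-1,0,0,0,0]]' 25
python3 -m inch '[[-1,0,0,0,0],[-1,0,0,0,0],[-1,0,0,0,0]]'>/dev/null; python3 st.py
```

```text
[ 0.55543329 -0.16982516  0.072     ] [ 0.57533273 -0.12157961  0.041     ]
time: 12.45
position: [0.5563, -0.1695, 0.2239]
orientation: [-1.359, -0.937, 0.938]
wrist_force: [-0.1, 0.5, 0.5]
finger_gap: 0.0854
time: 12.95
position: [0.5561, -0.1695, 0.2242]
orientation: [-1.36, -0.938, 0.938]
wrist_force: [-0.7, 0.0, 4.3]
finger_gap: 0.0147
t 13.25 p [ 0.5561 -0.1695  0.2242] F [-1.34 -0.09  5.98] M [ 0.     0.231 -0.002] gap 0.0148 head 69.19 j6tau 0.017
```

Run:
```python
from h import *
P=np.array([.5746,-.1210]);a0=-110.6;r=.0520
for i,a in enumerate(np.arange(0,71,6)):
    f=lambda a:P+r*np.array([np.cos(np.radians(a0-a)),np.sin(np.radians(a0-a))])
    print(a,f(a).round(4),(f(a)-f(a-6)).round(4))
```

```text
0 [ 0.5563 -0.1697] [-0.0052  0.0016]
6 [ 0.5513 -0.1675] [-0.005   0.0022]
12 [ 0.5466 -0.1648] [-0.0047  0.0027]
18 [ 0.5422 -0.1616] [-0.0044  0.0032]
24 [ 0.5381 -0.158 ] [-0.0041  0.0036]
30 [ 0.5344 -0.154 ] [-0.0037  0.004 ]
36 [ 0.5312 -0.1496] [-0.0032  0.0044]
42 [ 0.5284 -0.1449] [-0.0028  0.0047]
48 [ 0.5262 -0.14  ] [-0.0022  0.005 ]
54 [ 0.5245 -0.1348] [-0.0017  0.0052]
60 [ 0.5233 -0.1295] [-0.0012  0.0053]
66 [ 0.5227 -0.1241] [-0.0006  0.0054]
```

```bash
python3 -m inch '[[-1,-0.005,0.0022,0,-6],[-1,-0.0047,0.0027,0,-6],[-1,-0.0044,0.0032,0,-6],[-1,0,0,0,0]]' >/dev/null; python3 st.py
python3 -m inch '[[-1,-0.0041,0.0036,0,-6],[-1,-0.0037,0.004,0,-6],[-1,-0.0032,0.0044,0,-6],[-1,0,0,0,0]]'>/dev/null; python3 st.py
```

```text
t 13.65 p [ 0.5419 -0.1611  0.2242] F [0.33 1.27 4.31] M [ 0.079  0.015 -0.048] gap 0.0151 head 51.11 j6tau 1.468
t 14.05 p [ 0.5312 -0.1491  0.2242] F [0.51 0.91 4.45] M [ 0.193 -0.137 -0.004] gap 0.0151 head 33.2 j6tau 1.357
```

```bash
python3 -m inch '[[-1,-0.0028,0.0047,0,-6],[-1,-0.0022,0.005,0,-6],[-1,-0.0017,0.0052,0,-6],[-1,0,0,0,0]]' >/dev/null; python3 st.py
python3 -m inch '[[-1,-0.0012,0.0053,0,-6],[-1,0,0,0,0]]'>/dev/null; python3 st.py
python3 -m inch '[[-1,-0.0006,0.0036,0,-4],[-1,0,0,0,0]]'>/dev/null; python3 st.py
```

```text
t 14.45 p [ 0.5247 -0.1342  0.2241] F [1.4  0.27 5.7 ] M [ 0.133 -0.351 -0.031] gap 0.0151 head 15.29 j6tau 1.576
t 14.65 p [ 0.5237 -0.1291  0.2241] F [1.99 1.54 5.21] M [ 0.161 -0.483 -0.006] gap 0.0147 head 9.34 j6tau 1.292
t 14.85 p [ 0.5232 -0.1257  0.2241] F [3.34 1.25 4.41] M [ 0.207 -0.564  0.055] gap 0.0147 head 5.4 j6tau 0.883
```

```bash
python3 -m inch '[[-1,0,0.0018,0,-2],[-1,0,0,0,0]]' >/dev/null; python3 st.py
python3 -m inch '[[-1,0,0.0018,0,-2],[-1,0,0,0,0],[-1,0,0,0,0]]'>/dev/null; python3 st.py
python3 -m inch '[[-1,0,0.001,0,0],[-1,0,0,0,0],[-1,0,0,0,0]]'>/dev/null; python3 st.py
```

```text
t 15.05 p [ 0.5231 -0.124   0.2241] F [2.31 0.95 5.84] M [ 0.275 -0.412  0.018] gap 0.0148 head 3.46 j6tau 0.454
t 15.35 p [ 0.5231 -0.1222  0.2241] F [2.22 1.32 6.03] M [ 0.282 -0.415  0.051] gap 0.0149 head 1.52 j6tau 0.058
t 15.65 p [ 0.5231 -0.1216  0.2241] F [ 2.21 -0.84  5.51] M [-0.316 -0.316 -0.049] gap 0.0151 head 1.49 j6tau -0.024
```

```bash
python3 -m inch '[[-1,0,0.001,0,0],[-1,0,0,0,0],[-1,0,0,0,0]]'>/dev/null; python3 st.py
python3 -m inch '[[0.2,0,0,0,0],[0.2,0,0,0,0],[0.2,0,0,0,0],[0.2,0,0,0,0]]' >/dev/null; python3 st.py
python3 -m inch '[[0.4,0,0,0.02,0],[0.4,0,0,0.04,0],[0.4,0,0,0.05,0],[0.4,0,0,0.05,0],[0.4,-0.02,0,0.02,0]]' >/dev/null
python3 -m inch '[[0.4,-0.04,0.01,0.01,0],[0.4,-0.04,0.01,0.01,0],[0.4,-0.02,0,0,0],[0.4,0,0,0,0],[0.4,0,0,0,0]]' >/dev/null
python3 st.py
python3 - <<'E'
from h import *
cv2.imwrite('pics/w6.png',ctrl.get_image('wrist')); cv2.imwrite('pics/s6.png',ctrl.get_image('side')); im=ctrl.get_image('top');cv2.imwrite('pics/t6.png',im)
cv2.imwrite('pics/t6z.png',cv2.resize(im[90:270,260:480],None,fx=3.3,fy=3.3,interpolation=cv2.INTER_CUBIC))
E
```

```text
t 15.95 p [ 0.5232 -0.1212  0.2242] F [ 1.54 -6.43  4.31] M [-1.185 -0.256 -0.133] gap 0.0149 head 1.46 j6tau -0.016
t 16.35 p [ 0.5224 -0.1199  0.2234] F [-0.67  0.73  0.35] M [-0.046  0.013 -0.005] gap 0.0514 head 1.26 j6tau -0.03
t 17.35 p [ 0.4024 -0.1     0.424 ] F [ 0.68 -0.19  0.7 ] M [ 0.013 -0.016 -0.087] gap 0.06 head 1.2 j6tau -0.049
```

View pics/t6z.png

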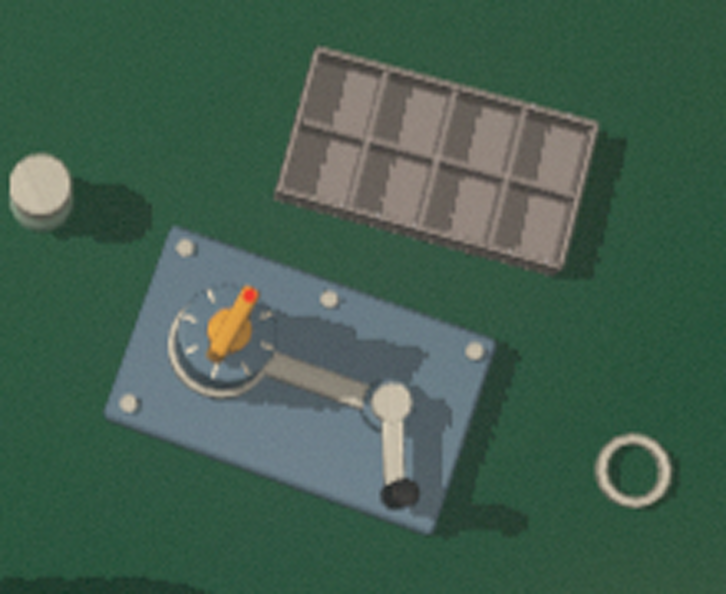

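View pics/s6.png

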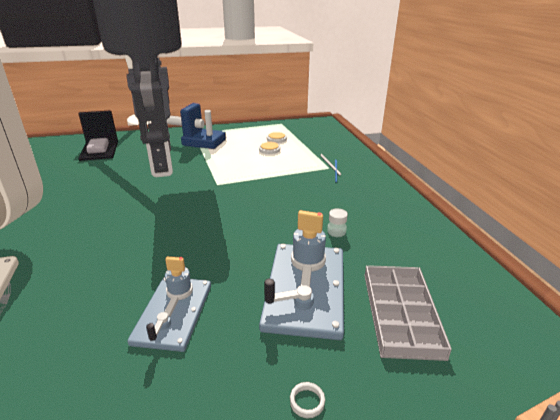

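The top view shows the lever swung, with the knob at zoom (400,493) and the wing's red dot at zoom (250,296). The tray, jar and ring look unmoved. I'll check the numbers.

Run:
```python
from h import *
f=lambda X:((X[0]+.5)/3.3-.5+260,(X[1]+.5)/3.3-.5+90)
k=unproj('top',f((401,491)),.072)[:2]; b=unproj('top',f((391,402)),.042)[:2]; v=k-b
print(k,b,'lever',np.degrees(np.arctan2(v[1],v[0])))
r=unproj('top',f((250,296)),.117)[:2]; t=unproj('top',f((216,355)),.117)[:2]; v=r-t
print('wing',np.degrees(np.arctan2(v[1],v[0])))
a=cv2.imread('pics/top0.png').astype(int);c=cv2.imread('pics/t6.png').astype(int)
for n,(x0,x1,y0,y1) in dict(tray=(340,445,100,175),jar=(258,290,130,165),ring=(437,470,217,250)).items(): print(n,abs(a-c)[y0:y1,x0:x1].mean())
s=ctrl.observe();print(s['time'],s['wrist_force'],s['joint_velocities'].round(3))
ctrl.job_done()
```

```text
[ 0.52389201 -0.12056819] [ 0.5754705  -0.12255583] lever 177.7931261759387
wing -30.84146012177503
tray 2.017185185185185
jar 2.1294642857142856
ring 3.080808080808081
17.5 [-0.14136889 -0.04628248  0.71465437] [ 0.002  0.004 -0.001  0.002  0.001  0.002]
the job is handed in; nothing more can be done
```

The wing screw is bottomed and backed off about an eighth of a turn. The lock lever is fully home, and the job was handed in at 17.5 s with no verdict reported.

- **Wing screw:** I turned it clockwise until the torque stepped up at a heading of about -75°. I carried on to roughly 0.25–0.3 N m, below the 0.5 N m limit. I then backed it off to -30.4° and let go; the last top picture reads -30.8°, about 44–45° short of the stop. The exact contact angle is known only to within a couple of degrees, because I felt for it in 3° steps with a noisy torque reading.
- **Lock lever:** I gripped the knob and swung it along its arc until the stop pushed back at about 6 N, then released it. The top picture shows the arm at 177.8°, against an expected stop near -179.3° (180.7°). The difference is about 3°, which is measurement error past the stop.
- **Tray, jar and ring:** before and after pictures differ only at noise level, so I take them as not moved. The gripper is open, up and clear of everything, with the arm still.

On the first close the pads clamped the screw's round hub instead of its flats (gap 19.6 mm). I opened, went up 9 mm and gripped again before turning anything.

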